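# Dock the tip box in the corner stop

### The job

Push the pipette tip box with the yellow tips along the bench into the blue corner stop, so that its long side lies flush against the long rail and its end is hard up against the short rail. Only push it with the fingers: do not lift or tip it, do not move any of the vials, the trough or the other tip box, and leave the yellow-tip box there.

Things in the scene. Friction and masses are not known exactly. Their poses are not given: they have to be found in the camera images.
- corner_stop: blue L-shaped stop, fixed; two upright rails 8 mm thick, 30 mm high. Origin: inner corner, bench level. Long rail: 320 mm along the stop's -y, inner face at its x = 0, facing the robot (-x). Short rail: 130 mm along its -x, inner face at its y = 0, facing -y. Screwed feet 28 mm wide, 7 mm high on the outer sides. Turned up to 0.1 rad from the world axes.
- tip_box: loose tip box, milky case, green plate, yellow tips, 0.15-0.3 kg, 64 mm high. Origin: centre of underside; x short way, y long way. Case 82 x 118 mm to 46 mm up; plate 86 x 122 at 46-50 mm overhangs the rails; tips within 68 x 104. Docked: origin 41 mm from the long rail's inner face, 59 from the short's. Starts clear of both, before the long rail, within 0.35 rad of parallel.
- amber_vial: loose brown glass vial with a black cap, 25 mm across, 54 mm high, stands in front of the short rail's end; origin at the centre of its underside. Leave alone.
- red_vial: loose vial with a red cap, 21 mm across, 50 mm high, left of the stop; origin at the centre of its underside. Leave alone.
- yellow_vial: loose vial with a yellow cap, 21 mm across, 48 mm high, left of the stop; origin at the centre of its underside. Leave alone.
- trough: loose white reagent trough, 46 by 92 mm, 24 mm high, to the right of the work; origin at the centre of its underside. Leave alone.
- white_tip_box: loose pipette tip box with white tips in a clear collar, 86 by 122 mm, 75 mm high, to the right of the work; origin at the centre of its underside. Leave alone.
There are look-alikes about, which are no part of the job. What is shaped like the tip_box but pink or red is not meant.

How it is judged:
By the outcome, as a careful person would: the job done as asked, in the order asked, and still so for the second after the job is handed in, with the robot touching nothing.
It also fails if it takes over 45 s, if anything falls off the work surface, if the arm or the gripper's body presses on something with over 40 N, if the wrist force passes 120 N, or if a joint passes its speed limit or range.

### The arm

A 6-joint arm with a two-finger parallel gripper is mounted at the origin on a cart in front of the work surface, level with it; the furniture and walls round the work are solid. World frame = base frame: x ahead of the robot, y to its left, z up, the work surface at z = 0. Lengths are in m, angles in rad, forces in N, time in s.
With the tool pointing down it reaches from about 0.375 to 0.975 m from the base axis. Payload 3.8 kg.
Tool frame: the origin (TCP) lies at the very end of the fingers, on their centre line; the grasp point (between the pads) lies 19 mm behind it; z points along the fingers, y is the line along which they close (so a half turn about z gives the same grasp; the last joint's range is limited). The gripper opens to 85 mm and grips with 20 to 120 N. Pads are 22 mm wide; open, the fingers measure 114 mm over their backs; the gripper's body (76 mm by 85 mm) begins 54 mm behind the grasp point. The pads swing forward as they close: fully open they stand 13 mm farther back than shut.
Start: joints at [-0.037, 0.264, 1.604, -0, 1.274, -0.037], TCP at [0.675, -0, 0.231] pointing down, gripper open.
Joint ranges: [-2.63, 2.63], [-0.94, 2.18], [0.31, 2.57], [-1.31, 4.45], [0, 2.66], [-2.55, 2.55]. Speed limits (rad/s): [2.57, 2.57, 3.14, 3.14, 3.14, 3.14].

### API

Orientations are given as a rotation vector (axis times angle).
In Python, from workcell import monitor, viewer, job gives the robot as it stands. The module is installed in compiled form; this text tells all that it offers.
- The arm moves only by the tool step_arm, never from a script. Its argument "series" is one flat list of numbers, 4 for each row, row after row: the shift along the tool's x, y, z in m, then the turn about the tool's z in rad. A call has 1 to 8 rows; each row is the pose to reach, as a shift and turn from the pose commanded when the call began, along the tool's axes at that moment; what a row does not reach only later rows make up. A row lasts 1/8 s, in which the tool goes at most 62.5 mm and 10.7 degrees, less where a joint would pass 70% of its speed; a pose out of reach is approached as far as the arm can. A call with a gripper value outside its range is refused whole. "gripper" is the opening, from 0 (shut) to 1 (fully open), set as the call begins (left out, the last holds). The fingers move at their own pace and stop on an object; "newtons" is the grip in N (left out, the last holds). Time passes only in rows, so rows that repeat a pose let the fingers close. It gives the time, the measured TCP pose, the force, the opening and the grip force at its end, in the units of the state.
- monitor.read_state(): the state, without advancing time (a new reading comes with each control period).
- viewer.read_camera(name): name is "scene" or "side" or "wrist"; returns a dict with "image" (400x640x3 uint8, red, green, blue), "intrinsics" (3x3 intrinsics, pixels), "T" (4x4, takes a point from camera to world coordinates); the wrist camera has in their place "hand_eye" (4x4, takes a point from camera to tool coordinates, whose origin is the TCP and whose axes are the flange's). Camera axes: x right, y up, looking along -z (the intrinsics and any distortion apply to the point x, -y, -z); pixel columns grow to the right and rows downward; lengths in m; the calibration is good to about 2 mm. A picture is of the moment at which its call begins: read the wrist's pose just before it. There is no depth.
- job.finish_job(): hands the job in; it is judged then, once.
Trained networks look in a picture, given as the dict that the camera call returned (one of the last four; its "shot" number tells which), for a name from the list of things; names that differ only in an ending like _2 or _b are one class to them, and where a whole thing is asked for, a point or a joint stands for the part that bears it (a point fixed in the world has none). Each returns a list of dicts, best first, with "score" (0 to 1); they miss things now and then, are a little off and sometimes report something else, mostly with a low value. They report only what shows in the picture. A call takes as long as a camera call. They do not tell look-alikes from the thing itself.
- viewer.boxes_of(picture, label): "extent" ([centre column, centre row, width, height] in pixels, round what is visible of it).
- viewer.spot_point(picture, label): "point" ([column, row] in pixels: a listed point, or the origin of a listed thing).
The state is a dict: "time": time; "q": joint angles; "joint_vel": joint speeds; "joint_torque": joint torques, N m; "tool_pos": TCP position; "tcp_rot": TCP orientation; "wrist_force": force on the tool from outside, world axes, zero at the start; "torque": the same for the moment, N m; "width": opening from 0.0 (shut) to 1.0 (fully open); "grip_force": force on a finger pad.
Only numpy, scipy, OpenCV 4.12 (cv2) and the standard library are available. Lean on these libraries where they do the work, as an engineer would, in place of code of your own. Each camera call takes 0.05 s, during which the arm holds its last target. There are 200 camera calls.

## Working session

There is one attempt and no reset: what is moved stays moved. The work goes in short steps, Python scripts to look and compute and a tool call to move; the robot and the scene stay as the last step left them, time stands still between calls to the robot, and variables do not carry over. Pictures are saved under pics/ and viewed, at most 12 in all, crops included, and the job is handed in when it is done.

Besides the shell and the picture viewer there is one more tool, called after "Request:" as name(argument=value, ...), one argument or row to a line, values as JSON. step_arm: Moves the arm, as the interface text tells. Its arguments: {"type":"object","properties":{"series":{"type":"array"},"gripper":{"type":"number"},"newtons":{"type":"number"}},"required":["series"]}

```bash
mkdir -p pics; cat > h.py <<'E'
import numpy as np, cv2
from workcell import monitor, viewer, job
from scipy.spatial.transform import Rotation as R
def shot(n,f=None):
    s=monitor.read_state(); p=viewer.read_camera(n)
    if n=="wrist":
        T=np.eye(4);T[:3,:3]=R.from_rotvec(s["tcp_rot"]).as_matrix();T[:3,3]=s["tool_pos"]
        p["W"]=T@np.array(p["hand_eye"])
    else: p["W"]=np.array(p["T"])
    if f: cv2.imwrite(f"pics/{f}.png",p["image"][:,:,::-1])
    return p
def dist(p):
    for k in p:
        if 'dist' in k: return np.array(p[k],float)
    return np.zeros(5)
def px2w(p,uv,z):
    u=cv2.undistortPoints(np.array([[uv]],float),np.array(p["intrinsics"]),dist(p))[0,0]
    d=p["W"][:3,:3]@np.array([u[0],-u[1],-1]);o=p["W"][:3,3]
    return o+d*(z-o[2])/d[2]
def w2px(p,X):
    c=np.linalg.inv(p["W"])@np.append(X,1)
    return cv2.projectPoints(np.array([[c[0],-c[1],-c[2]]]),np.zeros(3),np.zeros(3),np.array(p["intrinsics"]),dist(p))[0][0,0]
E
python3 - <<'E'
from h import *
for n in ["scene","side","wrist"]:
    p=shot(n,n); print(n,p.keys(),p["W"][:3,3].round(3),dist(p))
    for l in ["corner_stop","tip_box","amber_vial","red_vial","yellow_vial","trough","white_tip_box"]:
        for d in viewer.spot_point(p,l)[:3]: print(l,np.round(d["point"],1),round(d["score"],2),px2w(p,d["point"],0).round(3))
s=monitor.read_state();print(s)
a=[cv2.imread(f"pics/{n}.png") for n in["scene","side","wrist"]]
E
```

```text
scene dict_keys(['image', 'intrinsics', 'T', 'shot', 'W']) [0.179 0.727 0.489] [0. 0. 0. 0. 0.]
corner_stop [256. 248.] 0.56 [0.617 0.225 0.   ]
tip_box [414.6 213. ] 0.81 [ 0.367 -0.091  0.   ]
tip_box [214.1 224.6] 0.59 [0.759 0.203 0.   ]
amber_vial [343.2 292.9] 0.64 [ 0.394  0.253 -0.   ]
red_vial [229.8 298. ] 0.59 [0.565 0.368 0.   ]
yellow_vial [265.2 313.9] 0.9 [0.487 0.367 0.   ]
trough [416.2 176.9] 0.54 [ 0.425 -0.295  0.   ]
white_tip_box [373.4 166.8] 0.56 [ 0.563 -0.297  0.   ]
side dict_keys(['image', 'intrinsics', 'T', 'shot', 'W']) [0.413 0.871 0.399] [0. 0. 0. 0. 0.]
tip_box [386.6 205.7] 0.91 [ 0.374 -0.107  0.   ]
tip_box [340.1 225. ] 0.61 [0.491 0.045 0.   ]
amber_vial [375.5 277.1] 0.58 [0.398 0.262 0.   ]
red_vial [280.4 300.9] 0.9 [0.56  0.367 0.   ]
yellow_vial [321.2 305.8] 0.56 [0.488 0.367 0.   ]
yellow_vial [375.9 275.3] 0.5 [0.397 0.256 0.   ]
trough [375.  181.7] 0.6 [ 0.411 -0.316  0.   ]
white_tip_box [332.7 174.6] 0.95 [ 0.563 -0.365  0.   ]
wrist dict_keys(['image', 'intrinsics', 'hand_eye', 'shot', 'W']) [0.674 0.082 0.374] [0. 0. 0. 0. 0.]
tip_box [171.  141.7] 0.75 [0.493 0.032 0.   ]
tip_box [ 92.8 244.6] 0.72 [ 0.364 -0.109  0.   ]
white_tip_box [252.3 357.8] 0.76 [ 0.57 -0.31  0.  ]
{'time': 1.2, 'q': array([-3.68991918e-02,  2.63898139e-01,  1.60398531e+00, -9.61238692e-06,
        1.27366405e+00, -3.69058337e-02]), 'joint_vel': array([ 0.00107096, -0.00198586,  0.00030117, -0.00041531, -0.00075947,
        0.00107308]), 'joint_torque': array([-1.21298431e-04, -5.15077293e+01, -3.67723167e+01, -1.01847361e-04,
        1.00577796e-03,  3.28726998e-06]), 'tool_pos': array([ 6.75014789e-01, -5.04758260e-06,  2.31288925e-01]), 'tcp_rot': array([2.22140315e+00, 2.22142415e+00, 3.76945845e-05]), 'wrist_force': array([-0.88721193, -0.38539023, -1.02757228]), 'torque': array([-0.00797066, -0.01275882, -0.00761621]), 'grip_force': 0.0, 'width': 0.9964690565519547}
```

View pics/scene.png

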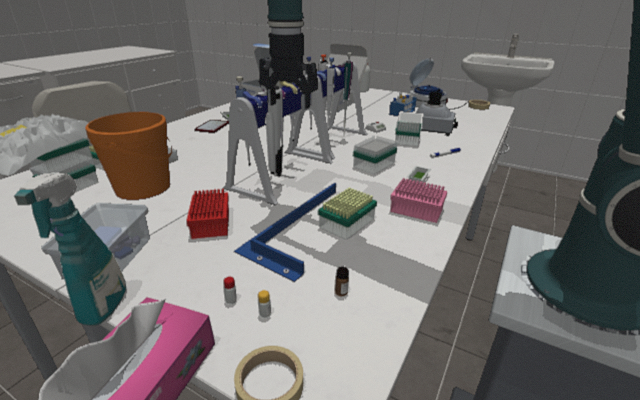

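View pics/wrist.png

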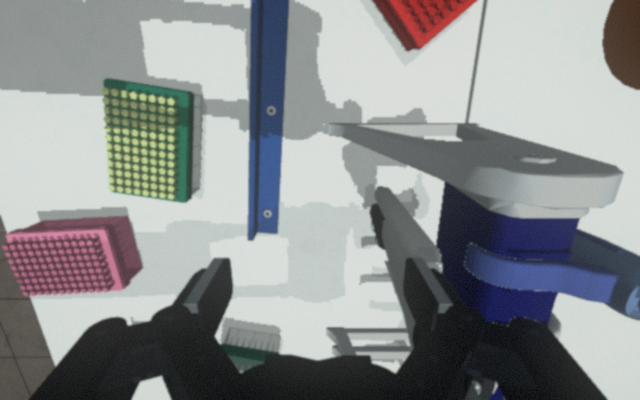

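The scene image holds three look-alike boxes: yellow tips with a green plate at (348,208), pink at (418,198) and red at (208,212). The target is the yellow/green one. In the wrist view it is at (150,140), with pink at (85,255) and red at (425,10). The pipette stand lies beyond x≈0.68, behind the stop. I'll move the camera over the work for a closer look.

Request:
step_arm(
  series=[0, -0.04, 0, 0, 0.01, -0.08, 0, 0, 0.02, -0.115, 0, 0, 0.02, -0.115, 0, 0, 0.02, -0.115, 0, 0],
  gripper=1,
)

```text
time: 1.82
tool_pos: [0.5607, 0.0199, 0.2318]
tcp_rot: [2.22, 2.221, 0.002]
wrist_force: [0.5, -0.2, -0.5]
width: 1.003
grip_force: 0.0
```

```bash
python3 - <<'E'
from h import *
p=shot("wrist","w2"); print(p["W"].round(3)); np.save("w2W.npy",p["W"]);np.save("K.npy",p["intrinsics"])
for l in ["corner_stop","tip_box","amber_vial","trough"]:
    for d in viewer.spot_point(p,l)[:3]: print(l,np.round(d["point"],1),round(d["score"],2),px2w(p,d["point"],0).round(3))
hsv=cv2.cvtColor(p["image"],cv2.COLOR_RGB2HSV)
m=cv2.inRange(hsv,(70,120,30),(90,255,255)); 
b=cv2.inRange(hsv,(100,120,40),(125,255,255))
for nm,k in(("g",m),("b",b)):
    for c in cv2.findContours(k,cv2.RETR_EXTERNAL,cv2.CHAIN_APPROX_SIMPLE)[0]:
        if cv2.contourArea(c)>300: print(nm,cv2.contourArea(c),cv2.approxPolyDP(c,4,True)[:,0].tolist())
E
```

```text
[[ 1.     0.    -0.002  0.56 ]
 [ 0.001  0.948  0.318  0.102]
 [ 0.002 -0.318  0.948  0.375]
 [ 0.     0.     0.     1.   ]]
tip_box [180.  254.1] 0.97 [ 0.368 -0.104  0.   ]
tip_box [263.6 157.8] 0.7 [0.493 0.032 0.   ]
trough [223.9 354.3] 0.91 [ 0.412 -0.283 -0.   ]
b 5437.0 [[395, 0], [386, 10], [378, 7], [378, 0], [367, 4], [355, 103], [362, 122], [350, 145], [340, 251], [344, 242], [359, 244]]
```

View pics/w2.png

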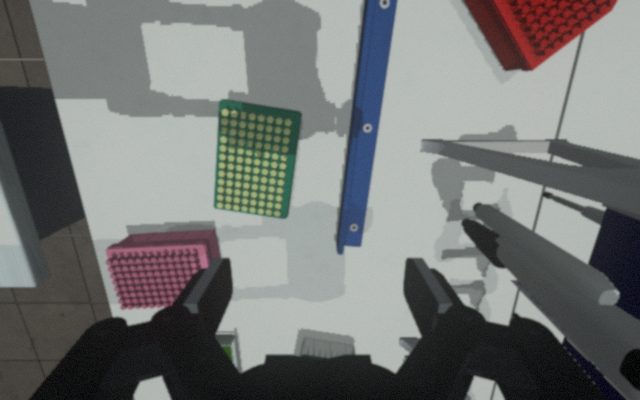

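The close view shows the target, with green plate corners at about (221,99), (302,110), (287,218) and (213,208). The inner top edge of the rail runs from (366,0) to (338,251). The corner is out of view, so I'll shift +y to see it.

Request:
step_arm(
  series=[0.05, -0.02, 0, 0, 0.1, -0.04, 0, 0, 0.14, -0.04, 0, 0, 0.14, -0.04, 0, 0, 0.14, -0.04, 0, 0],
)

```text
time: 2.7
tool_pos: [0.5203, 0.1597, 0.2311]
tcp_rot: [2.221, 2.222, -0.001]
wrist_force: [0.8, -0.6, -0.5]
width: 0.998
grip_force: 0.0
```

```bash
python3 - <<'E'
from h import *
q={"W":np.load("w2W.npy"),"intrinsics":np.load("K.npy")}
c=[px2w(q,u,.05)[:2] for u in((221,99),(302,110),(287,218),(213,208))]
print("box",np.round(c,4).tolist(),np.mean(c,0),[np.linalg.norm(c[i]-c[i-1]).round(4) for i in range(4)])
print("rail",px2w(q,(366,0),.03),px2w(q,(338,251),.03))
p=shot("wrist","w3"); print(p["W"][:3,3]); np.save("w3W.npy",p["W"])
for l in ["corner_stop","tip_box","amber_vial","red_vial","yellow_vial"]:
    for d in viewer.spot_point(p,l)[:2]: print(l,np.round(d["point"],1),round(d["score"],2),px2w(p,d["point"],0).round(3))
E
```

```text
box [[0.4613, 0.1018], [0.5441, 0.091], [0.5247, -0.0294], [0.44, -0.0171]] [0.49252925 0.03658235] [np.float64(0.1207), np.float64(0.0834), np.float64(0.122), np.float64(0.0856)]
rail [0.60808434 0.1947729  0.03      ] [ 0.58657597 -0.08320946  0.03      ]
[0.51931545 0.2420173  0.37378605]
corner_stop [394.7 111.9] 0.69 [0.612 0.227 0.   ]
tip_box [297.2 253.8] 0.94 [0.491 0.036 0.   ]
tip_box [220.5 337.1] 0.94 [ 0.369 -0.109  0.   ]
amber_vial [211.2  88.5] 0.92 [0.395 0.253 0.   ]
red_vial [393.5 108.7] 0.6 [0.61  0.231 0.   ]
```

View pics/w3.png

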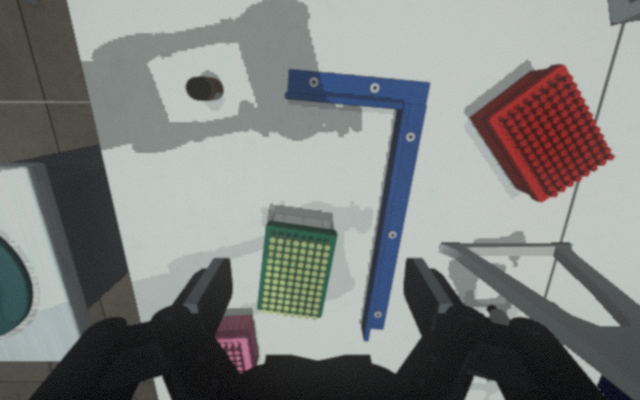

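The corner sits near (395,107), about (0.611,0.231), and the stop is turned −0.077 rad. The box is at (0.4925,0.036), turned about −0.17 rad. The amber vial at (205,88) is well clear. I'll line up with both open fingers behind the long side.

Request:
step_arm(
  series=[-0.02, -0.02, 0, 0.18, -0.04, -0.04, 0, 0.36, -0.06, -0.06, 0, 0.54, -0.08, -0.08, 0, 0.72, -0.1, -0.095, 0.02, 0.9, -0.118, -0.104, 0.04, 1.08, -0.118, -0.104, 0.06, 1.26, -0.118, -0.104, 0.08, 1.44],
)

```text
time: 4.0
tool_pos: [0.416, 0.0412, 0.151]
tcp_rot: [3.136, 0.193, 0.001]
wrist_force: [0.6, 1.1, 0.0]
width: 1.0
grip_force: 0.0
```

Request:
step_arm(
  series=[0, 0, 0.03, 0.1, 0, 0, 0.05, 0.208, 0, 0, 0.05, 0.208, 0, 0, 0.05, 0.208],
)

```text
time: 4.5
tool_pos: [0.4167, 0.0418, 0.1021]
tcp_rot: [-3.139, 0.119, -0.002]
wrist_force: [1.1, -0.1, 0.1]
width: 1.0
grip_force: 0.0
```

```bash
python3 - <<'E'
from h import *
s=monitor.read_state();print(s["tool_pos"],R.from_rotvec(s["tcp_rot"]).as_matrix().round(3),s["q"].round(2))
p=shot("wrist","w4")
for d in viewer.spot_point(p,"tip_box")[:2]: print(np.round(d["point"],1),d["score"],px2w(p,d["point"],0).round(3))
E
```

```text
[0.41666847 0.04179842 0.10212224] [[ 0.997 -0.076  0.001]
 [-0.076 -0.997  0.   ]
 [ 0.001 -0.    -1.   ]] [ 0.04 -0.11  2.26 -0.    0.99  1.69]
[491.4 238.6] 0.96 [ 0.367 -0.111  0.   ]
[321.8 108.7] 0.79 [0.49  0.033 0.   ]
```

View pics/w4.png

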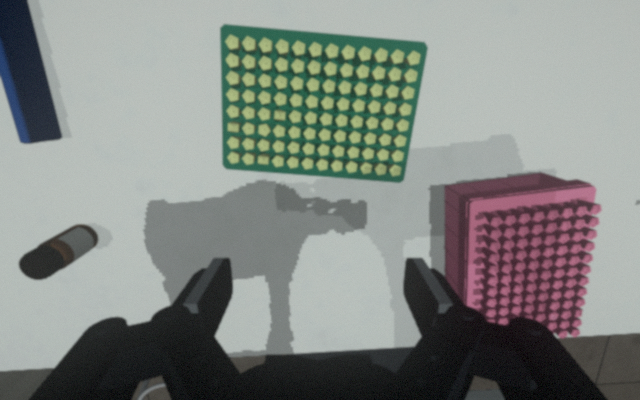

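The box sits square ahead of the fingers, at about (320,105). The pink look-alike's near edge is at columns 432–450, so I'll check its clearance before descending.

```bash
python3 - <<'E'
from h import *
p=shot("wrist")
for u in((445,187),(462,195),(470,330)): print(px2w(p,u,.05).round(3),px2w(p,u,.064).round(3))
for u in((222,25),(427,43),(404,181),(223,166)): print("b",px2w(p,u,.05).round(3))
E
```

```text
[ 0.435 -0.046  0.05 ] [ 0.44  -0.04   0.064]
[ 0.429 -0.057  0.05 ] [ 0.433 -0.051  0.064]
[ 0.314 -0.072  0.05 ] [ 0.327 -0.065  0.064]
b [0.542 0.088 0.05 ]
b [ 0.524 -0.03   0.05 ]
b [ 0.441 -0.018  0.05 ]
b [0.461 0.102 0.05 ]
```

Request:
step_arm(
  series=[0, 0, 0.04, 0, 0, 0, 0.075, 0, 0, 0, 0.087, 0, 0, 0, 0.087, 0],
)

```text
time: 5.15
tool_pos: [0.4159, 0.042, 0.0143]
tcp_rot: [3.139, -0.121, -0.001]
wrist_force: [0.4, -0.8, 1.0]
width: 1.001
grip_force: 0.0
```

Request:
step_arm(
  series=[0.008, 0, 0, 0, 0.016, 0, 0, 0, 0.024, 0, 0, 0, 0.032, 0, 0, 0, 0.04, 0, 0, 0, 0.048, 0, 0, 0, 0.056, 0, 0, 0, 0.064, 0, 0, 0],
)

```text
time: 6.15
tool_pos: [0.4803, 0.037, 0.0142]
tcp_rot: [3.139, -0.121, -0.0]
wrist_force: [-0.7, 0.2, 1.1]
width: 0.999
grip_force: 0.6
```

Request:
step_arm(
  series=[0.005, 0, 0, 0, 0.01, 0, 0, 0, 0.014, 0, 0, 0, 0.014, 0, 0, 0],
)

```text
time: 6.65
tool_pos: [0.4944, 0.036, 0.0144]
tcp_rot: [-3.139, 0.121, -0.001]
wrist_force: [-0.0, 0.4, 0.2]
width: 0.997
grip_force: 0.0
```

```bash
python3 - <<'E'
from h import *
p=shot("wrist","w5")
shot("scene","s5")
for d in viewer.spot_point(p,"tip_box")[:2]: print(np.round(d["point"],1),d["score"],px2w(p,d["point"],0).round(3))
E
```

```text
[315.3 151.6] 0.83 [0.549 0.033 0.   ]
```

View pics/w5.png

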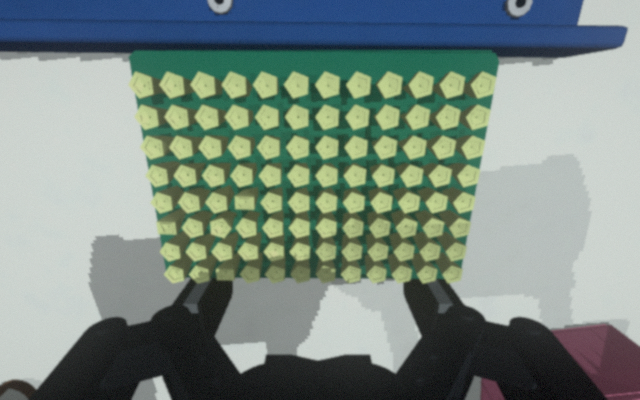

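The box is now square and almost touching the rail (plate edge at row 50, rail at about row 48). I'll keep pushing until there is force.

Request:
step_arm(
  series=[0.002, 0, 0, 0, 0.004, 0, 0, 0, 0.004, 0, 0, 0],
)

```text
time: 7.18
tool_pos: [0.4979, 0.0357, 0.0143]
tcp_rot: [-3.139, 0.121, -0.0]
wrist_force: [0.1, 0.0, 0.2]
width: 1.003
grip_force: 0.2
```

Request:
step_arm(
  series=[0.002, 0, 0, 0, 0.003, 0, 0, 0, 0.003, 0, 0, 0],
)

```text
time: 7.55
tool_pos: [0.5009, 0.0355, 0.0142]
tcp_rot: [-3.139, 0.121, -0.0]
wrist_force: [0.1, -0.1, 0.2]
width: 1.003
grip_force: 0.2
```

Request:
step_arm(
  series=[0.002, 0, 0, 0, 0.004, 0, 0, 0, 0.004, 0, 0, 0],
)

```text
time: 7.92
tool_pos: [0.501, 0.0354, 0.0135]
tcp_rot: [-3.139, 0.122, 0.012]
wrist_force: [-10.7, 1.7, 7.3]
width: 1.001
grip_force: 5.0
```

Contact at 10.7 N, so the long side is seated against the rail. I'll back off, lift, turn a quarter and go behind the far end.

Request:
step_arm(
  series=[-0.02, 0, 0, 0, -0.03, 0, 0, 0, -0.03, 0, -0.05, 0, -0.03, 0.03, -0.1, -0.17, 0, 0.06, -0.1, -0.34, 0.03, 0.092, -0.1, -0.51, 0.054, 0.092, -0.1, -0.68, 0.054, 0.092, -0.1, -0.85],
  gripper=0.5,
)

```text
time: 8.93
tool_pos: [0.554, -0.0618, 0.1149]
tcp_rot: [2.906, 1.19, 0.004]
wrist_force: [-0.5, 0.5, 0.2]
width: 0.499
grip_force: 0.0
```

Request:
step_arm(
  series=[0, 0, 0, -0.17, 0, 0, 0, -0.34, 0, 0, 0, -0.51, 0, 0, 0, -0.68, 0, 0, 0, -0.721, 0, 0, 0, -0.721],
)

```text
time: 9.68
tool_pos: [0.5519, -0.0609, 0.1145]
tcp_rot: [2.305, 2.133, 0.001]
wrist_force: [-0.0, -0.3, 0.2]
width: 0.498
grip_force: 0.0
```

```bash
python3 - <<'E'
from h import *
s=monitor.read_state();print(s["tool_pos"],R.from_rotvec(s["tcp_rot"]).as_matrix()[:2,0].round(3),s["width"])
p=shot("wrist","w6")
for d in viewer.spot_point(p,"tip_box")[:2]: print(np.round(d["point"],1),d["score"],px2w(p,d["point"],0).round(3))
E
```

```text
[ 0.55187341 -0.0608683   0.11447187] [0.077 0.997] 0.49821216753047737
[312.7  82.8] 0.79 [0.555 0.033 0.   ]
[129.  254.9] 0.57 [ 0.366 -0.107  0.   ]
```

View pics/w6.png

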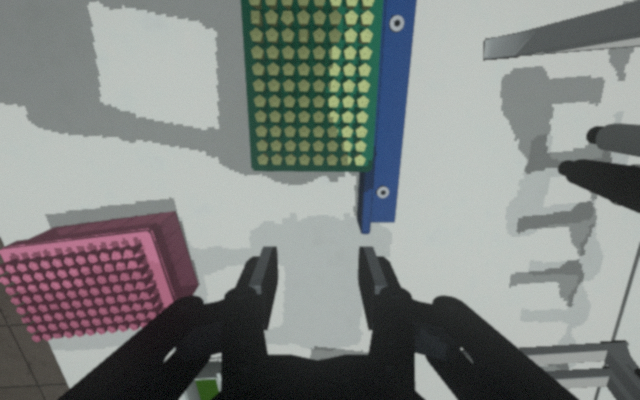

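The box lies parallel and flush against the rail, with its near end at row 170 and the fingers centred on it. I'll descend and push it along the rail.

Request:
step_arm(
  series=[0, 0, 0.04, 0, 0, 0, 0.075, 0, 0, 0, 0.082, 0, 0, 0, 0.082, 0],
)

```text
time: 10.28
tool_pos: [0.5516, -0.0608, 0.0324]
tcp_rot: [-2.305, -2.134, 0.0]
wrist_force: [-0.3, 0.2, -1.5]
width: 0.501
grip_force: 0.0
```

Request:
step_arm(
  series=[0.01, 0, 0, 0, 0.018, 0, 0, 0, 0.027, 0, 0, 0, 0.036, 0, 0, 0, 0.045, 0, 0, 0, 0.054, 0, 0, 0, 0.063, 0, 0, 0, 0.072, 0, 0, 0],
)

```text
time: 11.28
tool_pos: [0.557, 0.0116, 0.0322]
tcp_rot: [-2.305, -2.134, 0.0]
wrist_force: [0.6, -0.9, 1.8]
width: 0.501
grip_force: 0.8
```

Request:
step_arm(
  series=[0.009, 0, 0, 0, 0.018, 0, 0, 0, 0.027, 0, 0, 0, 0.036, 0, 0, 0, 0.045, 0, 0, 0, 0.054, 0, 0, 0, 0.063, 0, 0, 0, 0.07, 0, 0, 0],
)

```text
time: 12.28
tool_pos: [0.5624, 0.0814, 0.0323]
tcp_rot: [-2.305, -2.135, 0.0]
wrist_force: [-0.1, -1.6, 1.1]
width: 0.503
grip_force: 0.7
```

Request:
step_arm(
  series=[0.004, 0, 0, 0, 0.008, 0, 0, 0, 0.012, 0, 0, 0, 0.012, 0, 0, 0],
)

```text
time: 12.78
tool_pos: [0.5633, 0.0932, 0.0322]
tcp_rot: [-2.305, -2.134, -0.0]
wrist_force: [0.7, 0.6, 0.1]
width: 0.501
grip_force: 0.0
```

```bash
python3 - <<'E'
from h import *
p=shot("wrist","w7")
for d in viewer.spot_point(p,"tip_box")[:2]: print(np.round(d["point"],1),d["score"],px2w(p,d["point"],0).round(3))
E
```

```text
[309.9 117.5] 0.74 [0.564 0.166 0.   ]
```

View pics/w7.png

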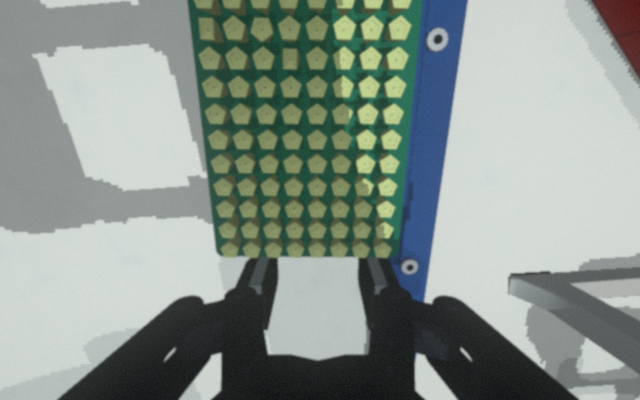

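The fingers are behind the box end (row 255) and the box still follows the rail. I'll carry on in small steps until there is force.

Request:
step_arm(
  series=[0.002, 0, 0, 0, 0.004, 0, 0, 0, 0.004, 0, 0, 0],
)

```text
time: 13.25
tool_pos: [0.5636, 0.0969, 0.0322]
tcp_rot: [-2.305, -2.134, -0.0]
wrist_force: [-0.3, -0.3, 0.3]
width: 0.501
grip_force: 0.0
```

Request:
step_arm(
  series=[0.002, 0, 0, 0, 0.004, 0, 0, 0, 0.004, 0, 0, 0],
)

```text
time: 13.62
tool_pos: [0.564, 0.101, 0.0323]
tcp_rot: [-2.305, -2.134, -0.0]
wrist_force: [-0.2, -0.0, 0.2]
width: 0.499
grip_force: 0.0
```

Request:
step_arm(
  series=[0.002, 0, 0, 0, 0.004, 0, 0, 0, 0.004, 0, 0, 0],
)

```text
time: 14.0
tool_pos: [0.5639, 0.1035, 0.0323]
tcp_rot: [2.304, 2.134, -0.003]
wrist_force: [-1.0, -6.1, 1.5]
width: 0.501
grip_force: 3.1
```

Request:
step_arm(
  series=[0.001, 0, 0, 0, 0.003, 0, 0, 0, 0.003, 0, 0, 0],
)

```text
time: 14.38
tool_pos: [0.5636, 0.1038, 0.0323]
tcp_rot: [2.302, 2.134, -0.009]
wrist_force: [-2.5, -15.9, 4.1]
width: 0.501
grip_force: 8.1
```

Seated at 15.9 N. I'll back off, then give the long side a light confirming push, since it may have crept off the rail.

Request:
step_arm(
  series=[-0.015, 0, 0, 0, -0.025, 0, -0.02, 0, -0.025, 0, -0.08, 0.1, -0.02, -0.03, -0.1, 0.28, 0.01, -0.06, -0.1, 0.46, 0.04, -0.09, -0.1, 0.64, 0.066, -0.1, -0.1, 0.82, 0.066, -0.1, -0.1, 1.0],
)

```text
time: 15.38
tool_pos: [0.4696, 0.1832, 0.1341]
tcp_rot: [-3.046, -0.762, -0.004]
wrist_force: [-0.5, 0.0, 0.0]
width: 0.499
grip_force: 0.0
```

Request:
step_arm(
  series=[0, 0, 0, 0.18, 0, 0, 0, 0.36, 0, 0, 0, 0.54, 0, 0, 0, 0.571, 0, 0, 0, 0.571],
)

```text
time: 16.0
tool_pos: [0.4702, 0.1814, 0.1331]
tcp_rot: [-3.139, 0.118, -0.002]
wrist_force: [0.2, -0.2, 0.4]
width: 0.501
grip_force: 0.0
```

```bash
python3 - <<'E'
from h import *
s=monitor.read_state();print(s["tool_pos"],R.from_rotvec(s["tcp_rot"]).as_matrix()[:2,0].round(3))
p=shot("wrist","w8")
for l in("tip_box","amber_vial"):
  for d in viewer.spot_point(p,l)[:2]: print(l,np.round(d["point"],1),d["score"],px2w(p,d["point"],0).round(3))
E
```

```text
[0.47016398 0.18139913 0.13312508] [ 0.997 -0.075]
tip_box [604.3 264. ] 0.7 [ 0.366 -0.11   0.   ]
tip_box [316.7  84.6] 0.64 [0.563 0.176 0.   ]
amber_vial [253.2 257.6] 0.78 [0.401 0.254 0.   ]
```

View pics/w8.png

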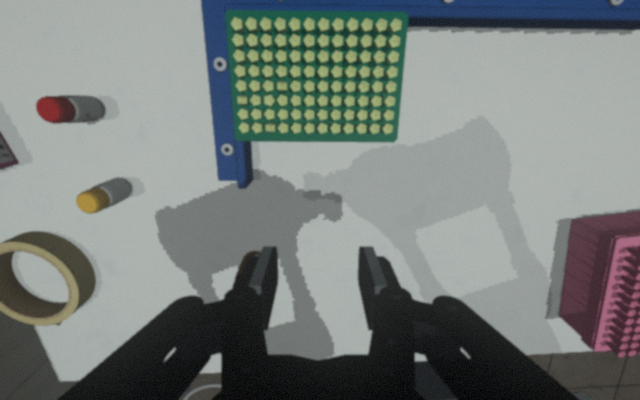

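The box is in the corner: the plate overlaps both rails, spanning (228–405, 12–140). The amber vial at (253,258) is clear of the fingers. Next is the light confirming push towards the long rail.

Request:
step_arm(
  series=[0.005, 0, 0.05, 0, 0.008, 0, 0.09, 0, 0.01, 0, 0.1, 0, 0.016, 0, 0.1, 0, 0.024, 0, 0.1, 0, 0.032, 0, 0.1, 0, 0.038, 0, 0.1, 0, 0.038, 0, 0.1, 0],
)

```text
time: 17.15
tool_pos: [0.5087, 0.1784, 0.0329]
tcp_rot: [-3.139, 0.122, -0.002]
wrist_force: [-0.3, -0.2, 0.2]
width: 0.503
grip_force: 0.0
```

Request:
step_arm(
  series=[0.002, 0, 0, 0, 0.004, 0, 0, 0, 0.004, 0, 0, 0],
)

```text
time: 17.52
tool_pos: [0.5111, 0.1778, 0.032]
tcp_rot: [3.139, -0.121, -0.002]
wrist_force: [-2.2, 0.4, 0.2]
width: 0.497
grip_force: 0.7
```

Request:
step_arm(
  series=[0.001, 0, 0, 0, 0.003, 0, 0, 0, 0.003, 0, 0, 0],
)

```text
time: 17.9
tool_pos: [0.5136, 0.1778, 0.0319]
tcp_rot: [3.139, -0.122, -0.004]
wrist_force: [-5.1, 0.6, 3.2]
width: 0.501
grip_force: 2.6
```

Request:
step_arm(
  series=[0.001, 0, 0, 0, 0.002, 0, 0, 0, 0.002, 0, 0, 0],
)

```text
time: 18.27
tool_pos: [0.5137, 0.1777, 0.0318]
tcp_rot: [3.139, -0.122, -0.01]
wrist_force: [-11.2, 1.8, 7.6]
width: 0.497
grip_force: 5.3
```

Request:
step_arm(
  series=[-0.01, 0, 0, 0, -0.03, 0, 0, 0, -0.035, 0, -0.05, 0, -0.035, 0, -0.1, 0, 0.0, 0, -0.15, 0, 0.0, 0.03, -0.18, 0, 0.0, 0.03, -0.18, 0],
)

```text
time: 19.15
tool_pos: [0.5175, 0.1471, 0.2162]
tcp_rot: [-3.137, 0.124, -0.014]
wrist_force: [0.5, 0.2, 0.0]
width: 0.502
grip_force: 0.0
```

```bash
python3 - <<'E'
from h import *
p=shot("wrist","w9"); print(p["W"][:3,3])
for l in("tip_box","amber_vial","corner_stop","red_vial","yellow_vial"):
  for d in viewer.spot_point(p,l)[:1]: print(l,np.round(d["point"],1),d["score"],px2w(p,d["point"],0).round(3))
s=shot("side")
cv2.imwrite("pics/w9b.png",np.vstack([cv2.resize(p["image"][:260,130:530],(720,468))[:330],cv2.resize(s["image"][160:310,180:480],None,fx=1.8,fy=1.8)[:,:].copy() if 0 else cv2.resize(s["image"][190:300,200:500],(720,264))])[:,:,::-1])
E
```

```text
[0.59701029 0.14072581 0.35967425]
tip_box [517.9 266.5] 0.87 [ 0.364 -0.112  0.   ]
amber_vial [246.7 264. ] 0.6 [0.396 0.254 0.   ]
corner_stop [235.5  95.5] 0.93 [0.611 0.234 0.   ]
red_vial [125.5 155.3] 0.86 [0.554 0.377 0.   ]
yellow_vial [147.6 209.7] 0.87 [0.483 0.368 0.   ]
```

View pics/w9b.png

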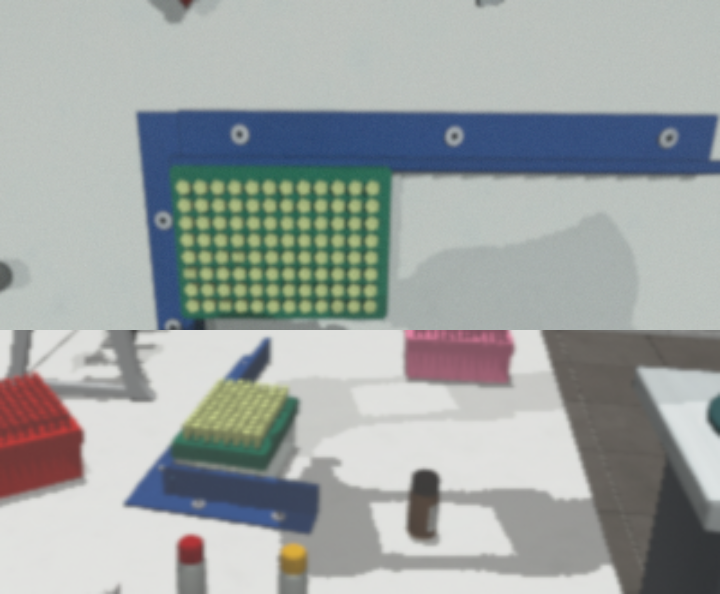

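The plate now overlaps both rails squarely (upper crop: plate (172–391, 166–318), rail edge parallel), and the vials are where they were. The sideways push moved the box slightly, so one last light push on the end will make sure it is tight.

Request:
step_arm(
  series=[0.01, 0.03, 0, -0.18, 0.03, 0.055, 0, -0.36, 0.045, 0.068, 0, -0.54, 0.045, 0.068, 0, -0.72, 0.045, 0.068, 0.02, -0.9, 0.045, 0.068, 0.05, -1.08, 0.045, 0.068, 0.08, -1.26, 0.045, 0.068, 0.08, -1.44],
)

```text
time: 20.5
tool_pos: [0.5508, 0.0766, 0.1278]
tcp_rot: [-2.43, -1.984, 0.01]
wrist_force: [0.3, 0.0, -0.3]
width: 0.496
grip_force: 0.0
```

Request:
step_arm(
  series=[0, 0, 0, -0.131, 0, 0, 0, -0.131, 0, 0, 0.05, -0.131, 0, 0, 0.09, -0.131, 0, 0, 0.103, -0.131, 0, 0, 0.103, -0.131],
)

```text
time: 21.25
tool_pos: [0.5534, 0.0765, 0.0286]
tcp_rot: [-2.305, -2.132, 0.002]
wrist_force: [0.7, 0.4, 0.6]
width: 0.503
grip_force: 0.0
```

Request:
step_arm(
  series=[0.008, 0.004, -0.003, 0, 0.016, 0.005, -0.003, 0, 0.021, 0.005, -0.003, 0, 0.025, 0.005, -0.003, 0, 0.027, 0.005, -0.003, 0, 0.028, 0.005, -0.003, 0, 0.028, 0.005, -0.003, 0],
)

```text
time: 22.12
tool_pos: [0.561, 0.1036, 0.0323]
tcp_rot: [2.305, 2.134, -0.001]
wrist_force: [-0.5, -2.1, 1.6]
width: 0.501
grip_force: 1.0
```

Request:
step_arm(
  series=[0.001, 0, 0, 0, 0.002, 0, 0, 0, 0.002, 0, 0, 0],
)

```text
time: 22.5
tool_pos: [0.561, 0.1039, 0.0322]
tcp_rot: [2.304, 2.133, -0.004]
wrist_force: [-1.5, -8.6, 3.0]
width: 0.503
grip_force: 4.6
```

It meets resistance at the same place as before (y=0.1038), so the end is tight. Now retreat, one last check and hand in.

Request:
step_arm(
  series=[-0.01, 0, 0, 0, -0.025, 0, 0, 0, -0.03, 0, -0.05, 0, -0.03, 0, -0.11, 0, -0.03, 0, -0.17, 0, -0.03, 0, -0.18, 0, -0.03, 0, -0.18, 0],
)

```text
time: 23.38
tool_pos: [0.5594, 0.0758, 0.2131]
tcp_rot: [2.305, 2.133, 0.003]
wrist_force: [-0.4, -0.4, -0.4]
width: 0.498
grip_force: 0.0
```

```bash
python3 - <<'E'
from h import *
p=shot("wrist","w10")
for l in("tip_box","corner_stop","amber_vial"):
  for d in viewer.spot_point(p,l)[:1]: print(l,np.round(d["point"],1),d["score"],px2w(p,d["point"],0).round(3))
cv2.imwrite("pics/w10b.png",cv2.resize(p["image"][0:300,160:560],(800,600))[:,:,::-1])
E
```

```text
tip_box [507.9  37.4] 0.82 [0.771 0.204 0.   ]
corner_stop [356.3  22.7] 0.73 [0.611 0.23  0.   ]
amber_vial [147.7  16.3] 0.95 [0.396 0.252 0.   ]
```

View pics/w10b.png

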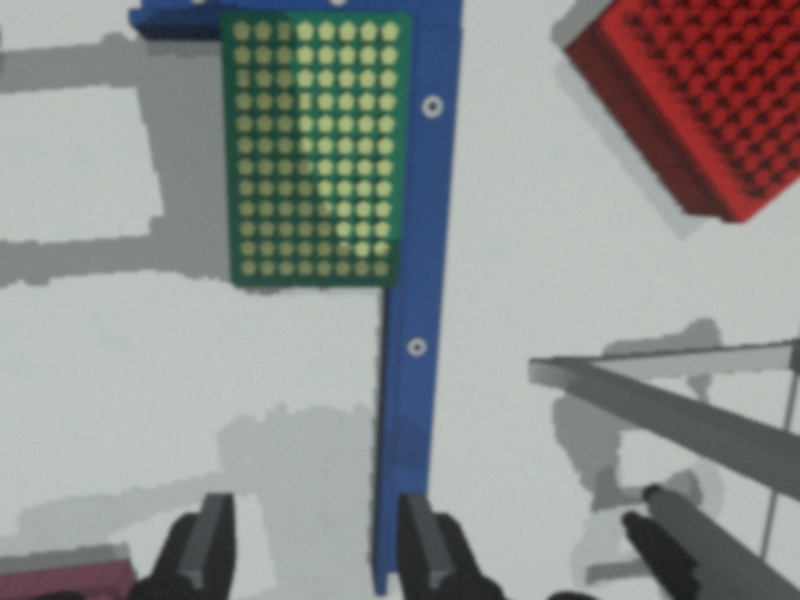

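The box is flush along the long rail (plate right edge (411,15)–(397,285), over the rail) and hard up against the short rail at the top, with the gripper clear.

```bash
python3 -c "
from workcell import job
print(job.finish_job())"
```

```text
the job is handed in; nothing more can be done
None
```

The yellow-tip box is in the blue corner stop, long side flush against the long rail and end hard against the short rail; it was only pushed, I saw nothing else moved, and the job was handed in at about 23 s.

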